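Weigh a robot wheel on the two-pan balance

TASK

Weigh the robot wheel that sits on one pan of the balance: lower the brass ring weights it needs over the pin of the other pan, and then slide the orange poise along the front bar until the beam stands level, with the needle on the middle mark. The balance is delicate: never load or push any part of it with more than 12 N, do not squeeze the poise, and set the weights down gently. Keep the weights you do not need in the foam half of their case and disturb nothing else on the table.

Things in the scene. Friction and masses are not known exactly. Their poses are not given: they have to be found in the camera images.
- balance: blue two-pan balance, fixed; base 360 mm (y) x 120 mm x 50 mm high; a 60 mm wide white plate at its middle reaches 180 mm, the needle tip 200 mm. Origin on the table under the middle; x points to the back, away from the front bar; y along the beam towards the wheel's pan. Pan centres lie 120 mm from the middle: wheel pan at +y, weight pan at -y. The pans stay horizontal and only rise and sink.
- beam (a joint): tilt in rad about the balance's x: 0 level, negative with the wheel side down, positive with the weight side down; stops at +-0.09. In between the free beam turns 0.00145 rad per gram of difference and rests after about 1 s; on a stop it is 62 g or more. Touching poise or pan falsifies it. Level means within 0.01 rad. A red-tipped needle shows it above the white plate's red middle mark.
- poise (a joint): position of the poise along the front bar in m, 0 (nothing added) to 0.105; grows towards the weight pan (the balance's -y). It counts as 0.667 g more on the weight pan per mm, 70 g in all. It stays where it is left and takes about 1.5 N to slide; hard stops at both ends.
- poise_top (a point): centre of the top of the poise, an orange block 20 mm along the bar and 24 mm across, standing 19 mm above the upper edge of the steel front bar it rides on (bar 5 mm thick, 12 mm high, 176 mm long, parallel to the balance's y, 110 mm from its middle towards -x). Poise top 105 mm above the table when level; the bar tilts with the beam.
- weight_pan_seat (a point): centre of the upper face of the weight pan, at the foot of its pin; moves with the pan: 118 mm above the table when level, 10.8 mm more or less at the stops. Steel disc 113 mm in diameter with a 2 mm rim; upright brass pin at its centre, 12 mm in diameter, 28 mm high with a 1.5 mm chamfer. Pushed down, the pan yields with the force of the missing weight, then meets its stop hard.
- wheel_pan_seat (a point): centre of the upper face of the wheel's pan, a like disc and pin, at the foot of the pin; moves opposite to the weight pan.
- wheel_mid (a point): centre of the wheel being weighed: black tyre 60 mm in diameter, 26 mm high as it lies, green hub with a 14 mm bore over the pin. Its mass is unknown, between 115 g and 195 g. It stays where it is.
- case: black zip case opened flat, fixed; origin on the table under the centre of the foam half, which is 240 mm (x) x 120 mm (y) with its foam 20 mm above the table and a rim 5 mm higher and 5 mm wide. The weights stand on the foam in a row along x at 75 mm spacing, in any order. The other half of the case (14 mm high) lies towards -y, from y = -66 mm to -176 mm.
- w50_mid (a point): centre of the 50 g weight: brass ring 28 mm in diameter, 12.7 mm high, 14 mm bore, axis upright.
- w100_mid (a point): centre of the 100 g weight: brass ring 36 mm in diameter, 14 mm high, 14 mm bore, axis upright.
- w200_mid (a point): centre of the 200 g weight: brass ring 44 mm in diameter, 17.2 mm high, 14 mm bore, axis upright. Heavier than any wheel.
- spare_wheel_mid (a point): centre of a spare wheel lying on the table, 60 mm in diameter, 26 mm high; leave alone.
- tape: blue roll of tape lying flat, 92 mm in diameter, 19 mm high, origin at its underside; leave alone.
- driver: black and orange electric screwdriver lying on the table, 180 mm long along its x (from -80 mm to +100 mm of its origin), 30 mm thick, origin on the table; leave alone.
Mind the look-alikes: they are no part of the job. Leave any black, purple or white look-alike of the part that bears w50_mid alone.

How it is judged:
By the outcome, as a careful person would: the job done as asked, in the order asked, and still so for the second after the job is handed in, with the robot touching nothing.
It also fails if it takes over 72 s, if anything falls off the work surface, if the arm or the gripper's body presses on something with over 40 N, if the wrist force passes 120 N, or if a joint passes its speed limit or range.

ROBOT

A 6-joint arm with a two-finger parallel gripper is mounted at the origin on the work surface. World frame = base frame: x ahead of the robot, y to its left, z up, the work surface at z = 0. Lengths are in mm, angles in rad, forces in N, time in s.
With the tool pointing down it reaches from about 300 to 775 mm from the base axis. Payload 14.6 kg.
Tool frame: the origin (TCP) lies between the finger pads; the fingertips stand 19 mm ahead of it and the grasp point (between the pads) is the TCP (manip.tcp_to_tips is the distance from the TCP to the fingertips, in mm); x points along the fingers, z is the direction in which the jaws open and shut, and the axes are right-handed (so a half turn about x gives the same grasp; the last joint's range is limited). The gripper opens to 94 mm and grips with 3 to 60 N. Pads are 16 mm wide; open, the fingers measure 119 mm over their backs; the gripper's body (75 mm by 177 mm) begins 78 mm behind the grasp point.
Start: joints at [1.137, 0.3, 1.521, -0, 1.321, -0.067], TCP at [197.243, 513.405, 224.446] pointing down, gripper open.
Joint ranges: [-3.03, 3.03], [-0.79, 2.21], [0.23, 2.52], [-1.04, 4.18], [0, 3.07], [-2.55, 2.55]. Speed limits (rad/s): [2.22, 2.22, 2.57, 3.14, 3.14, 3.14].

INTERFACE

Orientations are given as [roll, pitch, yaw] about the fixed x, y, z axes, in that order (R = Rz(yaw) Ry(pitch) Rx(roll)).
In Python, from cell import manip gives the robot as it stands.
- The arm moves only by the tool jog_arm, never from a script. Its argument "moves" is a list that holds one entry, the list of rows, each a list of 6 numbers: the shift along the world's x, y, z in mm, then the turn, a rotation vector about the world's x, y, z in degrees. In form: [[[dx, dy, dz, wx, wy, wz], ...]]. A call has 1 to 5 rows; each row shifts and turns the pose as measured when the row begins; what a row does not reach is not made up. A row lasts 1/10 s, in which the tool goes at most 50 mm and 8.59 degrees, less where a joint would pass 70% of its speed; a pose out of reach is approached as far as the arm can. A call is refused whole if a number of a shift passes 50 or a number of a turn 8.59, either way. A call with a gripper value outside its range is refused whole. "gripper" is the opening, from -1 (shut) to 1 (fully open), set as the call begins (left out, the last holds). The fingers move at their own pace and stop on an object; "squeeze" is the grip in N (left out, the last holds). Time passes only in rows, so rows that do not move let the fingers close. It gives the time, the measured TCP pose, the force and the opening at its end, in the units of the state.
- manip.read_state(): the state, without advancing time (a new reading comes with each control period).
- manip.camera(name): name is "side" or "top" or "wrist"; returns (picture, depth): 384x512x3 uint8, blue, green, red; 384x512 float32, mm along the optical axis (not along the pixel's ray), 0 where there is no reading.
- manip.camera_params(name): a dict with "fx", "fy", "cx", "cy" (pixels), "rvec" (rotation vector, rad) and "tvec" (3), from world to camera coordinates, as OpenCV has them. Camera axes: x right, y down, z forward; pixel columns grow to the right and rows downward; lengths in mm; the calibration is good to about 2 mm. A picture is of the moment at which its call begins: read the wrist's pose just before it. camera_params takes no time and is no camera call; for the wrist camera it gives the pose at the moment of the call.
- manip.sign_off(): hands the job in, once; it reports no verdict.
The state is a dict: "clock": time; "joints": joint angles; "qd": joint speeds; "effort": joint torques, N m; "eef_pos": TCP position; "eef_rot": TCP orientation; "wrist_force": force on the tool from outside, world axes, zero at the start; "moment": the same for the moment, N m; "finger_gap": finger opening in mm.
Only numpy, scipy, OpenCV 4.12 (cv2) and the standard library are available. Lean on these libraries where they do the work, as an engineer would, in place of code of your own. Each camera call takes 0.05 s, during which the arm holds its last target. There are 200 camera calls.

## Working session

There is one attempt and no reset: what is moved stays moved. The work goes in short steps, Python scripts to look and compute and a tool call to move; the robot and the scene stay as the last step left them, time stands still between calls to the robot, and variables do not carry over. Pictures are saved under pics/ and viewed, about 8 in all and at most 12, crops included, and the job is handed in when it is done.

Besides the shell and the picture viewer there is one more tool, called after "Emit:" as name([rows], argument=value, ...), one row to a line, values as JSON. jog_arm: Moves the arm, as the interface text tells. Its arguments: {"type":"object","properties":{"moves":{"type":"array","items":{"type":"array","items":{"type":"array","items":{"type":"number"}}}},"gripper":{"type":"number"},"squeeze":{"type":"number"}},"required":["moves"]}

```bash
ls; mkdir -p pics
cat > h.py <<'E'
import numpy as np, cv2
from cell import manip
def cam(n):
    p=manip.camera_params(n); im,d=manip.camera(n); return im,d,p
def world(p,u,v,z):
    R=cv2.Rodrigues(np.array(p["rvec"],float))[0]; t=np.array(p["tvec"],float).ravel()
    return R.T@(np.array([(u-p["cx"])/p["fx"]*z,(v-p["cy"])/p["fy"]*z,z])-t)
def onplane(p,u,v,h):
    R=cv2.Rodrigues(np.array(p["rvec"],float))[0]; t=np.array(p["tvec"],float).ravel()
    c=-R.T@t; r=R.T@np.array([(u-p["cx"])/p["fx"],(v-p["cy"])/p["fy"],1.]); return c+r*(h-c[2])/r[2]
def proj(p,X):
    return cv2.projectPoints(np.array(X,float).reshape(-1,1,3),np.array(p["rvec"],float),np.array(p["tvec"],float),np.array([[p["fx"],0,p["cx"]],[0,p["fy"],p["cy"]],[0,0,1.]]),None)[0].reshape(-1,2)
def cloud(p,d):
    v,u=np.indices(d.shape); R=cv2.Rodrigues(np.array(p["rvec"],float))[0]; t=np.array(p["tvec"],float).ravel()
    P=np.stack([(u-p["cx"])/p["fx"]*d,(v-p["cy"])/p["fy"]*d,d],-1)-t
    return P@R
E
python3 - <<'E'
from h import *
import pickle
o={}
for n in("top","side","wrist"):
    im,d,p=cam(n); o[n]=(im,d,p); cv2.imwrite(f"pics/{n}0.png",im)
    R=cv2.Rodrigues(np.array(p["rvec"],float))[0]; print(n,p["fx"],(-R.T@np.array(p["tvec"]).ravel()).round(),R[2].round(2))
pickle.dump(o,open("o.pkl","wb"))
cv2.imwrite("pics/a.png",cv2.resize(o["top"][0],(780,585),interpolation=cv2.INTER_CUBIC))
cv2.imwrite("pics/b.png",cv2.resize(o["side"][0],(780,585),interpolation=cv2.INTER_CUBIC))
print(manip.read_state())
E
```

```text
pics
top 346.6856952098983 [367.  84. 971.] [ 0.21 -0.03 -0.98]
side 419.41609409219774 [ 339. -948.  744.] [ 0.18  0.82 -0.54]
wrist 311.04770640945236 [130. 539. 384.] [ 0.23 -0.09 -0.97]
{'clock': 0.15, 'joints': array([ 1.13742746e+00,  3.00314813e-01,  1.52146815e+00, -3.51301753e-06,
        1.32068941e+00, -6.65918803e-02]), 'qd': array([ 2.20394279e-04, -1.17257394e-03, -3.91400178e-04, -8.49143418e-05,
        1.19823142e-04, -1.00688669e-03]), 'effort': array([ 1.29120992e-03, -5.31965375e+01, -3.52815521e+01,  7.08288909e-02,
        2.36438471e-02, -7.11666416e-05]), 'eef_pos': array([197.15262068, 513.24248083, 224.01982227]), 'eef_rot': array([ 3.07886896,  1.5699166 , -2.00029613]), 'wrist_force': array([-0.02463479, -0.23400193,  0.03634422]), 'moment': array([0.04235931, 0.05670079, 0.04815805]), 'finger_gap': 94.32497622954381}
```

View pics/a.png

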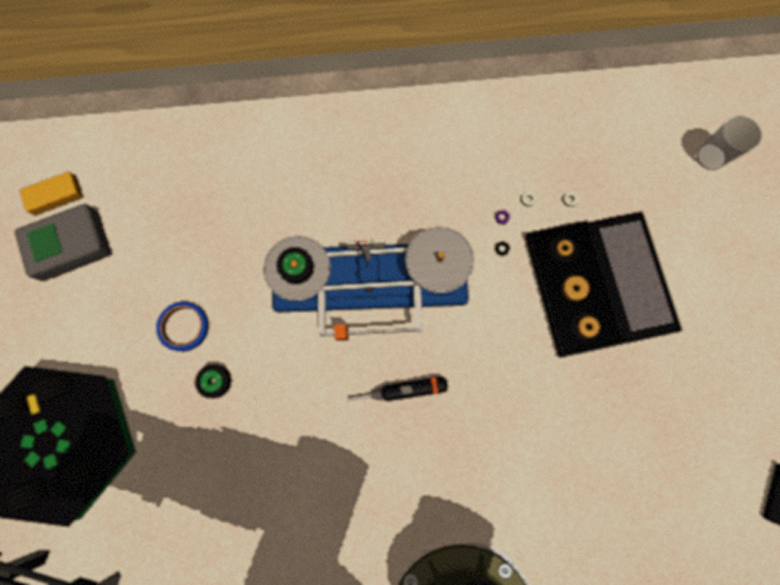

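View pics/b.png

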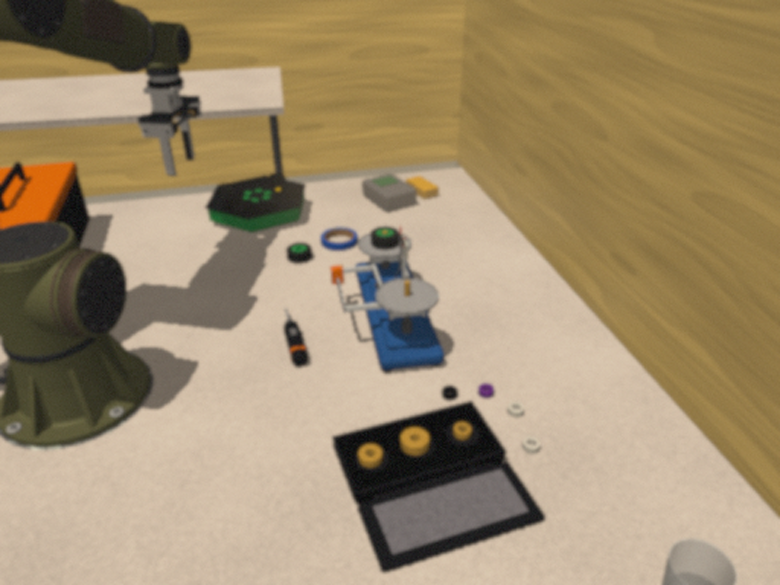

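The top view shows (780-wide pixels) the weight pan at (440,256), the wheel at (294,264) and the poise at (341,331).

- **Brass rings on the foam:** (565,248) is small, so 50 g. (576,289) is the largest, so 200 g. (589,327) is medium, so 100 g.
- **Could be mistaken for w50:** the black ring (502,248), the purple ring (502,216) and the white rings (527,200) and (569,199), all on the table, plus the other two brass rings.

I choose the brass rings on the foam.

Run:
```python
from h import *
import pickle
o=pickle.load(open("o.pkl","rb"))
for n in("top","side"):
    im,d,p=o[n]; hsv=cv2.cvtColor(im,cv2.COLOR_BGR2HSV); P=cloud(p,d)
    m=cv2.inRange(hsv,(5,110,90),(28,255,255))
    k,l,s,c=cv2.connectedComponentsWithStats(m)
    for i in range(1,k):
        if 8<s[i,4]<600:
            q=P[(l==i)&(d>0)]
            if len(q): print(n,c[i].round(1),s[i,2:5],np.median(q,0).round(1),q.max(0)[2].round(1))
im,d,p=o["top"];P=cloud(p,d)
# weight pan disc & wheel pan
for nm,(u,v) in dict(wp=(440,256),wh=(294,264)).items():
    c=P[int(v/1.523),int(u/1.523)]; print(nm,c.round())
    q=P.reshape(-1,3); q=q[(d.ravel()>0)&(np.hypot(*(q[:,:2]-c[:2]).T)<75)&(q[:,2]>90)&(q[:,2]<150)]
    print(len(q),np.median(q,0).round(1),(q[:,:2].max(0)+q[:,:2].min(0))/2,np.percentile(q[:,2],[5,50,95]))
```

```text
top [370.6 162.3] [10 11 75] [ 613.2 -267.3   31. ] 35.4
top [289. 167.] [ 5  5 21] [589.  -19.2 155.2] 158.1
top [192.8 172.8] [ 5  5 20] [604.3 218.6 133. ] 137.8
top [378.  188.5] [ 17  16 205] [ 536.4 -273.1   36. ] 40.3
top [115.4 202.7] [ 8  3 11] [574.5 459.6  13.7] 19.2
top [386.3 214. ] [ 14  14 138] [ 463.5 -284.4   32.8] 37.3
top [223.2 217.1] [ 11  11 101] [491.  155.5  98.8] 102.7
top [284.9 252.6] [ 5 12 43] [388.4   4.2  29.4] 35.3
top [ 21.3 264.9] [ 8 13 75] [425.8 681.5  59.1] 81.1
top [338.3 380.2] [ 8  8 21] [ 60.4 -93.6  12.1] 16.5
side [277.3 122.2] [ 20  14 175] [818.9 669.5  25.8] 31.9
side [182.2 123.6] [ 5  4 14] [416.4 675.7  58.3] 67.4
side [223.  152.5] [13  2 17] [549.3 480.1   7.9] 11.6
side [220.7 179. ] [ 8 12 77] [489.4 144.6  91.9] 100.3
side [267.  188.7] [ 3 10 27] [588.5 -26.9 145.2] 155.6
side [194.8 228.2] [11  6 39] [388.1   1.   27.9] 31.9
side [303.  281.9] [ 13  13 125] [ 614.6 -267.7   28.7] 33.7
side [271.8 288.8] [ 20  19 304] [ 534.9 -279.2   34.5] 39.2
side [242.5 298.2] [ 16  16 212] [ 463.4 -287.    30.9] 35.7
wp [587. -17. 156.]
1583 [587.1 -16.6 128.1] [584.06893812 -11.38827664] [123.00363767 128.13698253 130.88342997]
wh [604. 218. 134.]
1470 [600.2 217.2 107.7] [604.47961078 218.71382234] [104.21058388 107.73568497 134.00226643]
```

```bash
cat >> h.py <<'E'
from scipy.spatial.transform import Rotation as Ro
def tool(s=None):
    s=s or manip.read_state(); return np.array(s["eef_pos"]),Ro.from_euler("xyz",s["eef_rot"]).as_matrix()
def plan(target,jaw):
    """shift and world-z/tilt rotvec (deg) to put TCP at target, pointing down, jaws along angle jaw (deg) mod 180"""
    x,R=tool(); best=None
    for a in (jaw,jaw+180):
        z=np.array([np.cos(np.radians(a)),np.sin(np.radians(a)),0]);X=np.array([0,0,-1.]);G=np.stack([X,np.cross(z,X),z],1)
        rv=np.degrees(Ro.from_matrix(G@R.T).as_rotvec())
        if best is None or np.linalg.norm(rv)<np.linalg.norm(best): best=rv
    print("shift",(np.array(target)-x).round(1),"turn",best.round(1),"tcp",x.round(1))
E
python3 - <<'E'
from h import *
print(tool()[1].round(2)); plan((463.5,-285,150),97); plan((588,-20,250),86)
im,d,p=__import__("pickle").load(open("o.pkl","rb"))["wrist"]
R=cv2.Rodrigues(np.array(p["rvec"],float))[0];c=-R.T@np.array(p["tvec"],float).ravel()
x,T=tool(); print("cam in tool",(T.T@(c-x)).round(1),(T.T@R[2]).round(3))
E
```

```text
[[-0.   -0.93  0.36]
 [-0.    0.36  0.93]
 [-1.    0.   -0.  ]]
shift [ 266.3 -798.2  -74. ] turn [ 0.1 -0.  28. ] tcp [197.2 513.2 224. ]
shift [ 390.8 -533.2   26. ] turn [ 0. -0. 17.] tcp [197.2 513.2 224. ]
cam in tool [-159.8   72.1    0. ] [ 0.968 -0.251  0.   ]
```

Emit:
jog_arm([
  [[16,-47,0,0,0,1.7],[16,-47,0,0,0,1.7],[16,-47,0,0,0,1.7],[16,-47,0,0,0,1.7],[16,-47,0,0,0,1.7]],
], gripper=0.3, squeeze=8)

```text
clock: 0.65
eef_pos: [275.1, 276.5, 221.1]
eef_rot: [2.876, 1.566, -2.043]
wrist_force: [0.2, -0.3, -0.2]
finger_gap: 61.7
```

Emit:
jog_arm([
  [[16,-47,0,0,0,1.7],[16,-47,0,0,0,1.7],[16,-47,0,0,0,1.7],[16,-47,0,0,0,1.7],[16,-47,0,0,0,1.7]],
])

```text
clock: 1.15
eef_pos: [352.8, 38.7, 221.6]
eef_rot: [-2.747, 1.567, -1.225]
wrist_force: [2.1, 0.7, 0.3]
finger_gap: 61.3
```

Emit:
jog_arm([
  [[16,-47,0,0,0,1.7],[16,-47,0,0,0,1.7],[16,-47,0,0,0,1.7],[16,-47,0,0,0,1.7],[16,-47,0,0,0,1.7]],
])

```text
clock: 1.65
eef_pos: [430.4, -199.2, 222.0]
eef_rot: [-2.363, 1.565, -0.689]
wrist_force: [0.1, 1.4, -0.4]
finger_gap: 61.2
```

```bash
python3 -c "
from h import *
plan((463.5,-285,150),97); print(manip.read_state()['joints'].round(2))"
```

```text
shift [ 33.1 -85.8 -72. ] turn [0.2 0.2 1.1] tcp [ 430.4 -199.2  222. ]
[-0.51  0.13  1.73 -0.    1.27 -2.18]
```

Emit:
jog_arm([
  [[12,-29,-24,0,0,0.5],[12,-29,-24,0,0,0.5],[10,-29,-24,0,0,0],[0,0,0,0,0,0],[0,0,0,0,0,0]],
])

```text
clock: 2.15
eef_pos: [465.0, -295.2, 145.3]
eef_rot: [-2.344, 1.567, -0.657]
wrist_force: [-0.4, 0.4, 0.4]
finger_gap: 61.2
```

```bash
cat > look.py <<'E'
from h import *
import sys
im,d,p=cam("wrist"); cv2.imwrite(f"pics/{sys.argv[1]}.png",cv2.resize(im,(768,576)))
hsv=cv2.cvtColor(im,cv2.COLOR_BGR2HSV); P=cloud(p,d)
m=cv2.inRange(hsv,(5,110,60),(28,255,255)); k,l,s,c=cv2.connectedComponentsWithStats(m)
for i in range(1,k):
    if s[i,4]>150:
        q=P[(l==i)&(d>0)]
        if not len(q): continue
        h=np.percentile(q[:,2],80); t=q[abs(q[:,2]-h)<3]
        ce,r=cv2.minEnclosingCircle(t[:,:2].astype(np.float32))
        print(c[i].round(0),s[i,2:5],"top z",np.median(t[:,2]).round(1),"circle",np.round(ce,1),round(r,1))
print(manip.read_state()["joints"].round(2))
E
python3 look.py w1; python3 -c "
from h import *
plan((463.5,-285,41),97)"
```

```text
[268. 199.] [  41   42 1259] top z 33.6 circle [ 465.8 -285.1] 17.9
[270. 271.] [  47   49 1746] top z 36.8 circle [ 537.6 -273.9] 21.9
[124. 317.] [ 29  65 879] top z 243.1 circle [ 444.3 -329.8] 7.3
[388. 316.] [ 28  65 887] top z 243.1 circle [ 436.7 -266.1] 7.3
[266. 341.] [ 29  21 495] top z 32.2 circle [ 615.8 -268.3] 13.7
[350. 375.] [ 360   18 4498] top z 250.6 circle [ 445.6 -281.6] 38.4
[-0.63  0.38  1.61 -0.    1.15 -2.32]
shift [  -1.4    9.9 -104.3] turn [0.1 0.2 0.3] tcp [ 464.9 -294.9  145.3]
```

View pics/w1.png

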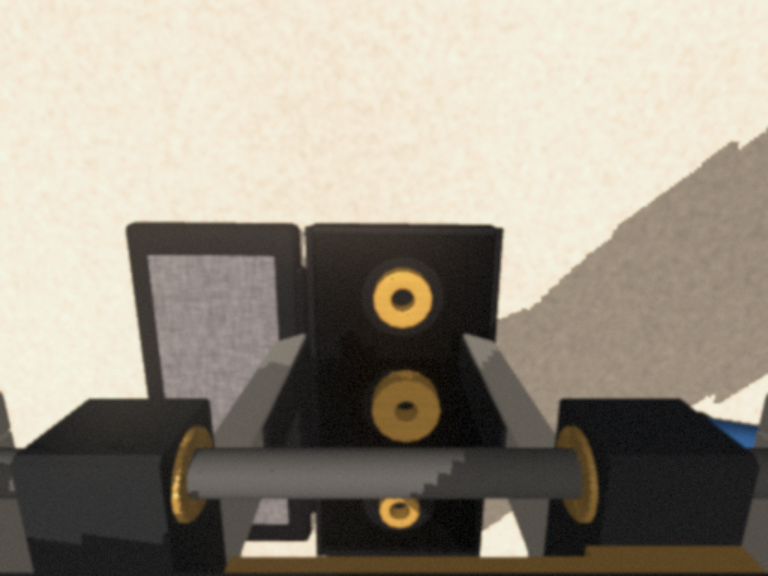

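The crop shows the 100 g ring at (403,298), with a measured diameter of 36 mm and its top at 33.6 mm. The 200 g ring is at (406,405) and the 50 g ring at (400,512). This confirms the choice.

Emit:
jog_arm([
  [[1,10,-40,0,0,0],[0,0,-35,0,0,0],[0,0,0,0,0,0],[0,0,0,0,0,0]],
])

```text
clock: 2.6
eef_pos: [467.6, -282.9, 74.5]
eef_rot: [-2.309, 1.558, -0.619]
wrist_force: [-1.5, 0.6, 1.2]
finger_gap: 61.0
```

```bash
python3 -c "
from h import *
plan((465.8,-285.1,42),96.4)"
```

```text
shift [ -1.8  -2.2 -32.5] turn [ 0.4  0.6 -0.5] tcp [ 467.6 -282.9   74.5]
```

Emit:
jog_arm([
  [[-2,-2,-15,0.4,0.6,-0.5],[0,0,-12,0,0,0],[0,0,0,0,0,0]],
])

```text
clock: 2.9
eef_pos: [467.0, -285.6, 50.0]
eef_rot: [-2.388, 1.566, -0.707]
wrist_force: [0.3, -0.3, -0.5]
finger_gap: 61.2
```

```bash
python3 -c "
from h import *
plan((465.8,-285.1,42),96.4)"
```

```text
shift [-1.2  0.5 -8. ] turn [0.2 0.2 0.1] tcp [ 467.  -285.6   50. ]
```

Emit:
jog_arm([
  [[-1,0.5,-8,0,0,0],[0,0,0,0,0,0]],
])

```text
clock: 3.1
eef_pos: [466.1, -285.3, 41.8]
eef_rot: [-2.382, 1.565, -0.701]
wrist_force: [0.4, -0.2, -0.2]
finger_gap: 60.7
```

Emit:
jog_arm([
  [[0,0,0,0,0,0],[0,0,0,0,0,0],[0,0,0,0,0,0],[0,0,0,0,0,0],[0,0,0,0,0,0]],
], gripper=-1, squeeze=8)

```text
clock: 3.6
eef_pos: [466.4, -285.6, 42.5]
eef_rot: [-2.36, 1.564, -0.679]
wrist_force: [-0.1, -0.6, -0.8]
finger_gap: 34.5
```

```bash
python3 -c "
from h import *
plan((588,-20,250),86)"
```

```text
shift [121.6 265.6 207.5] turn [  0.3   0.3 -10.3] tcp [ 466.4 -285.6   42.5]
```

Emit:
jog_arm([
  [[0,0,10,0,0,0],[0,0,30,0,0,0],[0,0,40,0,0,-1],[0,10,45,0,0,-2],[15,25,40,0,0,-2]],
])

```text
clock: 4.1
eef_pos: [477.4, -249.9, 210.0]
eef_rot: [1.094, 1.567, 2.683]
wrist_force: [0.7, -0.4, -1.1]
finger_gap: 34.3
```

Emit:
jog_arm([
  [[24,38,20,0,0,-2],[26,40,10,0,0,-2],[26,40,5,0,0,-1],[26,40,0,0,0,0],[20,40,0,0,0,0]],
])

```text
clock: 4.6
eef_pos: [602.7, -46.5, 259.2]
eef_rot: [-1.836, 1.559, -0.346]
wrist_force: [-0.2, -1.9, -1.2]
finger_gap: 34.7
```

Emit:
jog_arm([
  [[15,30,0,0,0,0],[0,0,0,0,0,0],[0,0,0,0,0,0]],
])

```text
clock: 4.9
eef_pos: [619.0, -9.8, 260.9]
eef_rot: [-1.775, 1.558, -0.278]
wrist_force: [-0.4, -0.8, -2.1]
finger_gap: 34.7
```

```bash
python3 look.py w2; python3 -c "
from h import *
plan((588,-20,250),86);s=manip.read_state();print(s['finger_gap'],s['wrist_force'])"
```

```text
[414.  43.] [ 38  32 957] top z 100.1 circle [493.1 154.8] 14.3
[ 36. 122.] [  46   39 1394] top z 36.5 circle [ 537.6 -272.9] 22.0
[241. 167.] [ 13  16 157] top z 156.2 circle [591.  -21.1] 5.5
[ 58. 183.] [ 28  24 500] top z 31.9 circle [ 615.2 -267.1] 14.4
[256. 239.] [  61   59 2511] top z 251.9 circle [618.2  -9.7] 17.8
[179. 317.] [ 17  65 590] top z 358.5 circle [592.3 -26.3] 7.4
[333. 317.] [ 17  65 599] top z 358.6 circle [594.9  11. ] 7.2
[290. 375.] [ 398   19 4533] top z 366.0 circle [600.1  -6.3] 38.1
[-0.07  0.43  1.27 -0.    1.44 -1.57]
shift [-30.9 -10.  -10.9] turn [0.2 0.7 0.3] tcp [618.9 -10.  260.9]
34.30799078392961 [ 0.18300488  0.50261583 -0.07632807]
```

View pics/w2.png

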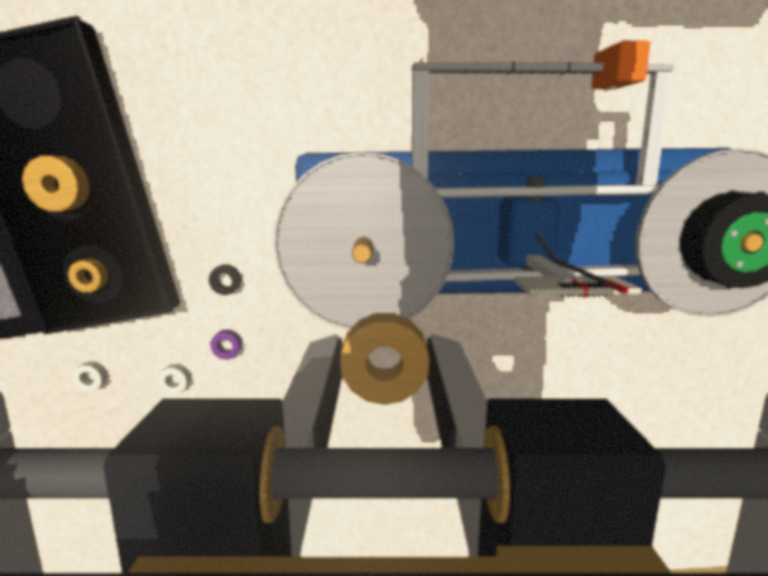

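The view shows the ring held level at (385,358), the weight pan with its pin at (362,250), and the poise at (620,65). I'll lower beside the pin, so that pin and ring are at similar depth, and measure again.

Emit:
jog_arm([
  [[0,-5,-30,0.1,0.4,0.3],[4,-6,-30,0.1,0.3,0],[0,0,-6,0,0,0],[0,0,0,0,0,0],[0,0,0,0,0,0]],
])

```text
clock: 5.45
eef_pos: [621.9, -25.7, 197.6]
eef_rot: [-1.603, 1.566, -0.107]
wrist_force: [0.5, -0.0, -0.9]
finger_gap: 34.3
```

```bash
cat > pin.py <<'E'
from h import *
# relative pin / held ring measure from the wrist camera
import sys
ringtop=float(sys.argv[1])  # ring top relative to TCP z
R=[];N=[];C=[]
for _ in range(3):
    im,d,p=cam("wrist"); x,_T=tool(); hsv=cv2.cvtColor(im,cv2.COLOR_BGR2HSV); P=cloud(p,d)
    m=cv2.inRange(hsv,(5,90,50),(30,255,255)); k,l,s,c=cv2.connectedComponentsWithStats(m)
    for i in range(1,k):
        if s[i,4]<60: continue
        q=P[(l==i)&(d>0)]
        if not len(q): continue
        mz=np.median(q[:,2]); cxy=np.median(q[:,:2],0)
        if np.hypot(*(cxy-x[:2]))>60 or mz>x[2]+10: continue
        if s[i,4]>900:
            ct=max(cv2.findContours((l==i).astype(np.uint8),0,2)[0],key=cv2.contourArea); t=q[q[:,2]>np.percentile(q[:,2],50)-2]
            a=np.array([onplane(p,u,v,x[2]+ringtop)[:2] for u,v in ct[:,0]]); 
            ce,r=cv2.minEnclosingCircle(a.astype(np.float32)); R.append([*ce,r,np.median(t[:,2])])
        else:
            vs,us=np.nonzero(l==i); t=q[q[:,2]>q[:,2].max()-4]
            a=np.array([onplane(p,u,v,np.median(t[:,2])) [:2] for u,v in zip(us,vs)])
            ce,r=cv2.minEnclosingCircle(t[:,:2].astype(np.float32)); N.append([*ce,r,np.median(t[:,2]),s[i,4]])
    u,v=np.indices(d.shape)[::-1]
    k=(d>0)&(P[...,2]>100)&(P[...,2]<140)&(np.hypot(P[...,0]-590,P[...,1]+21)<72)&(hsv[...,1]<60)
    k=cv2.morphologyEx(k.astype(np.uint8),cv2.MORPH_OPEN,np.ones((5,5)))>0
    q=P[k]; h=np.median(q[:,2]); q=q[abs(q[:,2]-h)<5]
    hull=cv2.convexHull(q[:,:2].astype(np.float32))[:,0]
    A=np.c_[2*hull,np.ones(len(hull))]; f=np.linalg.lstsq(A,(hull**2).sum(1),rcond=None)[0]
    C.append([f[0],f[1],np.sqrt(f[2]+f[0]**2+f[1]**2),h])
print("tcp",x.round(1)); print("ring",np.round(R,1)); print("pin",np.round(N,1)); print("pan",np.round(C,1))
E
python3 pin.py -8.5; python3 -c "
from h import *
plan((588,-20,250),86)"
```

```text
tcp [622.2 -25.2 197.8]
ring [[619.5 -25.6  18.9 188.7]
 [619.8 -25.5  19.  189. ]
 [620.  -25.3  19.  189. ]]
pin [[591.4 -21.3   5.9 156.2 300. ]
 [591.4 -21.4   5.8 156.2 299. ]
 [591.4 -21.3   5.8 156.3 300. ]]
pan [[591.4 -21.5  56.1 128.5]
 [591.4 -21.4  56.1 128.5]
 [591.3 -21.5  56.1 128.5]]
shift [-34.2   5.2  52.2] turn [0.  0.3 0.2] tcp [622.2 -25.2 197.8]
```

Emit:
jog_arm([
  [[-20,3,0,0,0.2,0.2],[-9,1,0,0,0,0],[0,0,0,0,0,0],[0,0,0,0,0,0]],
])

```text
clock: 6.0
eef_pos: [593.3, -20.9, 200.6]
eef_rot: [-1.647, 1.565, -0.146]
wrist_force: [0.4, -0.7, -1.3]
finger_gap: 34.5
```

```bash
python3 -c "
from h import *
plan((592.2,-21.2,181),86)"
```

```text
shift [ -1.1  -0.3 -19.6] turn [ 0.1  0.4 -0. ] tcp [593.3 -20.9 200.6]
```

Emit:
jog_arm([
  [[-1,0,-10,0,0.3,0],[0,0,-8,0,0,0],[0,0,0,0,0,0]],
])

```text
clock: 6.3
eef_pos: [593.0, -21.0, 180.8]
eef_rot: [-2.398, 1.57, -0.897]
wrist_force: [-0.2, 0.4, -0.5]
finger_gap: 34.5
```

```bash
python3 -c "
from h import *
plan((592.2,-21.2,173),86)"
```

```text
shift [-0.8 -0.2 -7.8] turn [ 0.1  0.  -0. ] tcp [593.  -21.  180.8]
```

Emit:
jog_arm([
  [[-0.8,-0.2,-2,0,0,0],[0,0,-2,0,0,0],[0,0,0,0,0,0]],
])

```text
clock: 6.6
eef_pos: [592.3, -21.2, 175.7]
eef_rot: [2.702, 1.57, -2.08]
wrist_force: [0.9, 0.2, -0.8]
finger_gap: 34.3
```

Emit:
jog_arm([
  [[0,0,-2,0,0,0],[0,0,-2,0,0,0],[0,0,0,0,0,0]],
])

```text
clock: 6.9
eef_pos: [592.4, -21.3, 171.6]
eef_rot: [-2.934, 1.57, -1.433]
wrist_force: [0.6, 1.0, -0.9]
finger_gap: 34.7
```

Emit:
jog_arm([
  [[0,0,-5,0,0,0],[0,0,-5,0,0,0],[0,0,0,0,0,0]],
])

```text
clock: 7.2
eef_pos: [592.4, -21.3, 160.8]
eef_rot: [-2.83, 1.57, -1.329]
wrist_force: [-0.1, -0.4, -0.3]
finger_gap: 34.2
```

Emit:
jog_arm([
  [[0,0,-4,0,0,0],[0,0,-3,0,0,0],[0,0,0,0,0,0]],
])

```text
clock: 7.5
eef_pos: [592.4, -21.3, 153.0]
eef_rot: [-3.04, 1.57, -1.54]
wrist_force: [0.0, 0.3, -0.5]
finger_gap: 34.3
```

```bash
python3 -c "
from h import *
plan((592.2,-21.2,152),86); print(manip.read_state()['wrist_force'])"
```

```text
shift [-0.2  0.1 -1. ] turn [0.1 0.  0. ] tcp [592.4 -21.3 153. ]
[ 0.00810353  0.28660885 -0.50721879]
```

Emit:
jog_arm([
  [[0,0,-1.2,0,0,0],[0,0,-0.6,0,0,0],[0,0,0,0,0,0]],
])

```text
clock: 7.8
eef_pos: [592.4, -21.3, 151.3]
eef_rot: [-2.814, 1.57, -1.313]
wrist_force: [-1.1, 0.1, 0.2]
finger_gap: 34.4
```

```bash
python3 -c "
from h import *
plan((592.2,-21.2,152),86); print(manip.read_state()['wrist_force'])"
```

```text
shift [-0.2  0.1  0.7] turn [0.1 0.  0. ] tcp [592.4 -21.3 151.3]
[-1.05220694  0.12399501  0.24240559]
```

Near contact. I'll open to about 46 mm and then rise.

Emit:
jog_arm([
  [[0,0,0,0,0,0],[0,0,0,0,0,0],[0,0,0,0,0,0]],
], gripper=0.0)

```text
clock: 8.1
eef_pos: [592.7, -21.3, 151.8]
eef_rot: [-2.17, 1.569, -0.669]
wrist_force: [0.3, -0.3, 0.3]
finger_gap: 46.6
```

Emit:
jog_arm([
  [[0,0,6,0,0,0],[0,0,25,0,0,0],[0,0,40,0,0,0],[30,0,40,0,0,0],[0,0,0,0,0,0]],
])

```text
clock: 8.6
eef_pos: [622.3, -21.2, 268.9]
eef_rot: [-2.267, 1.569, -0.766]
wrist_force: [0.5, 0.4, -0.1]
finger_gap: 47.2
```

Emit:
jog_arm([
  [[0,-25,0,0,0,1],[0,-25,0,0,0,1],[0,-25,0,0,0,1],[0,-25,0,0,0,1],[0,0,0,0,0,0]],
])

```text
clock: 9.1
eef_pos: [622.1, -123.7, 270.7]
eef_rot: [-1.881, 1.568, -0.305]
wrist_force: [-0.2, -0.1, -0.2]
finger_gap: 47.0
```

```bash
python3 look.py w3
python3 - <<'E'
from h import *
im,d,p=cam("wrist"); P=cloud(p,d); hsv=cv2.cvtColor(im,cv2.COLOR_BGR2HSV)
for nm,c in dict(wt=(591.4,-21.4),wh=(605,218)).items():
    r=np.hypot(P[...,0]-c[0],P[...,1]-c[1]); k=(d>0)&(r>36)&(r<52)&(P[...,2]>90)&(P[...,2]<145)
    print(nm,k.sum(),np.median(P[k][:,2]) if k.any() else None)
im,d,p=cam("top");P=cloud(p,d)
for nm,c in dict(wt=(591.4,-21.4),wh=(605,218)).items():
    r=np.hypot(P[...,0]-c[0],P[...,1]-c[1]); k=(d>0)&(r>36)&(r<52)&(P[...,2]>90)&(P[...,2]<145)
    print("top",nm,k.sum(),np.median(P[k][:,2]) if k.any() else None)
plan((615.5,-267.5,150),96.4)
E
```

```text
[135. 104.] [  41   39 1226] top z 36.5 circle [ 537.8 -273.3] 21.9
[365. 161.] [  40   38 1179] top z 142.4 circle [592.1 -22.4] 17.7
[146. 167.] [ 25  24 425] top z 32.0 circle [ 615.7 -267.7] 13.8
[153. 317.] [ 22  65 725] top z 368.5 circle [ 598.  -148.8] 6.9
[358. 317.] [ 22  65 738] top z 368.7 circle [597.3 -99.6] 7.3
[317. 375.] [ 359   18 4344] top z 376.0 circle [ 604.1 -115.7] 38.0
[-0.25  0.46  1.19  0.    1.48 -1.83]
wt 4657 128.45655344670146
wh 0 None
top wt 667 128.20927781627748
top wh 628 106.33289389938136
shift [  -6.9 -146.8 -120.9] turn [0.  0.2 6. ] tcp [ 622.4 -120.7  270.9]
```

View pics/w3.png

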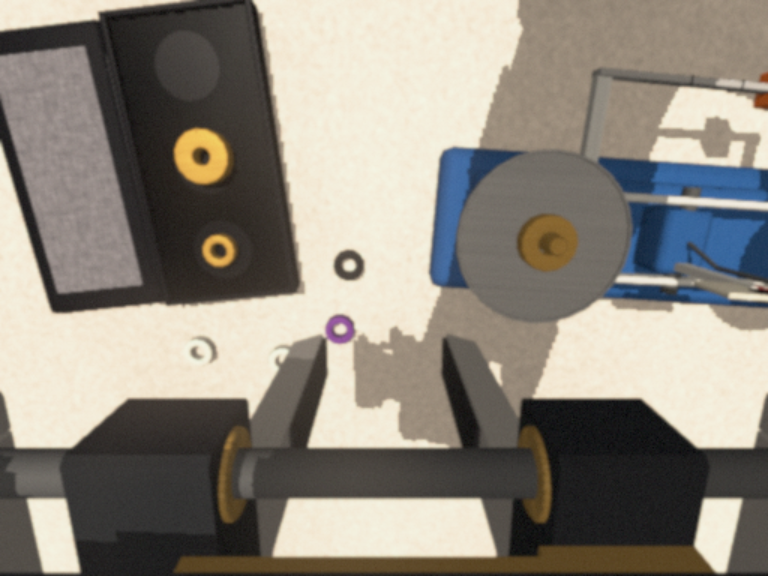

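The 100 g ring is on the pan at (547,241), its top at 142.4 mm, so it is seated. After 1 s the beam is still on its stop with the wheel side down, so at least 62 g is missing. The 50 g ring at (219,250) is also needed.

Emit:
jog_arm([
  [[-2,-36,-20,0,0,1.5],[-2,-37,-20,0,0,1.5],[-1,-37,-20,0,0,1.5],[-1,-34,-25,0,0.2,1.5],[0,0,-30,0,0,0]],
])

```text
clock: 9.75
eef_pos: [618.6, -263.0, 158.0]
eef_rot: [-1.948, 1.561, -0.253]
wrist_force: [0.3, 0.5, -0.7]
finger_gap: 47.1
```

Emit:
jog_arm([
  [[0,0,-40,0,0,0],[0,0,0,0,0,0],[0,0,0,0,0,0]],
])

```text
clock: 10.05
eef_pos: [618.1, -260.4, 114.2]
eef_rot: [-1.633, 1.566, 0.063]
wrist_force: [0.2, -1.0, 0.8]
finger_gap: 46.7
```

```bash
python3 -c "
from h import *
plan((615.9,-267.7,42),96.4)"
```

```text
shift [ -2.2  -7.3 -72.2] turn [-0.   0.3 -0.7] tcp [ 618.1 -260.4  114.2]
```

Emit:
jog_arm([
  [[-2,-7,-30,0,0.3,-0.7],[0,0,-20,0,0,0],[0,0,-5,0,0,0],[0,0,0,0,0,0]],
])

```text
clock: 10.45
eef_pos: [620.5, -266.0, 67.9]
eef_rot: [-2.137, 1.56, -0.451]
wrist_force: [-1.0, 0.7, 0.3]
finger_gap: 47.0
```

```bash
python3 -c "
from h import *
plan((615.9,-267.7,42),96.4)"
```

```text
shift [ -4.6  -1.7 -25.9] turn [ 0.3  0.6 -0.2] tcp [ 620.5 -266.    67.9]
```

Emit:
jog_arm([
  [[-5,-2,-5,0.2,0.6,0],[0,0,-7,0,0,0],[0,0,-5,0,0,0],[0,0,0,0,0,0]],
])

```text
clock: 10.85
eef_pos: [616.9, -268.3, 54.7]
eef_rot: [-2.45, 1.566, -0.763]
wrist_force: [0.2, -0.8, 0.0]
finger_gap: 47.0
```

```bash
python3 -c "
from h import *
plan((615.9,-267.7,42),96.4)"
```

```text
shift [ -1.    0.6 -12.7] turn [ 0.2  0.2 -0.3] tcp [ 616.9 -268.3   54.7]
```

Emit:
jog_arm([
  [[-1,0.5,-7,0,0.2,0],[-0.5,0,-4,0,0,0],[0,0,0,0,0,0]],
])

```text
clock: 11.15
eef_pos: [615.3, -267.8, 42.8]
eef_rot: [3.023, 1.567, -1.574]
wrist_force: [0.1, 0.4, 1.0]
finger_gap: 46.9
```

```bash
python3 -c "
from h import *
plan((615.9,-267.7,42),96.4)"
```

```text
shift [ 0.6  0.1 -0.8] turn [ 0.2 -0.  -0.3] tcp [ 615.3 -267.8   42.8]
```

Emit:
jog_arm([
  [[0.4,0,-0.8,0,0,0],[0,0,0,0,0,0],[0,0,0,0,0,0],[0,0,0,0,0,0],[0,0,0,0,0,0]],
], gripper=-1)

```text
clock: 11.65
eef_pos: [615.9, -267.8, 42.1]
eef_rot: [3.075, 1.567, -1.521]
wrist_force: [0.5, -0.8, -1.4]
finger_gap: 26.9
```

Emit:
jog_arm([
  [[0,0,10,0,0,0],[0,0,30,0,0,0],[0,0,45,0,0,-1],[0,10,45,0,0,-2],[0,30,35,0,0,-2]],
])

```text
clock: 12.15
eef_pos: [612.4, -228.3, 209.3]
eef_rot: [1.428, 1.563, 3.022]
wrist_force: [1.1, 0.5, -0.3]
finger_gap: 26.9
```

Emit:
jog_arm([
  [[0,40,0,0,0,-2],[2,40,0,0,0,-2],[2,40,0,0,0,-1],[0,40,0,0,0,0],[0,20,0,0,0,0]],
])

```text
clock: 12.65
eef_pos: [617.0, -42.2, 222.1]
eef_rot: [-1.908, 1.563, -0.409]
wrist_force: [-0.5, -0.8, 0.6]
finger_gap: 26.3
```

Emit:
jog_arm([
  [[0,10,0,0,0,0],[0,0,0,0,0,0]],
])

```text
clock: 12.85
eef_pos: [616.9, -29.5, 223.8]
eef_rot: [-1.84, 1.561, -0.337]
wrist_force: [-0.1, -0.0, -0.4]
finger_gap: 26.8
```

```bash
python3 -c "
from h import *
plan((621.2,-21.2,198),86)"; python3 look.py w4
```

```text
shift [  4.3   8.3 -25.8] turn [ 0.2  0.5 -0.1] tcp [616.9 -29.5 223.8]
[459.  36.] [  49   38 1371] top z 100.0 circle [492.9 155.2] 14.7
[ 32. 123.] [  51   43 1694] top z 36.6 circle [ 538.  -273.2] 22.1
[264. 175.] [  44   44 1511] top z 142.3 circle [591.7 -21.2] 17.7
[256. 240.] [  47   47 1437] top z 214.0 circle [617.3 -29.8] 13.9
[195. 318.] [ 14  65 523] top z 321.7 circle [590.9 -42.6] 7.0
[316. 317.] [ 15  65 524] top z 322.2 circle [592.3 -13.2] 6.8
[269. 375.] [ 358   18 4393] top z 329.0 circle [598.2 -29.9] 37.8
[-0.11  0.45  1.32 -0.    1.36 -1.61]
```

Emit:
jog_arm([
  [[-15,5,-5,0.2,0.5,-0.1],[-9,3,-10,0,0,0],[0,0,-10,0,0,0],[0,0,0,0,0,0],[0,0,0,0,0,0]],
])

```text
clock: 13.4
eef_pos: [593.1, -28.0, 198.5]
eef_rot: [-2.124, 1.57, -0.629]
wrist_force: [0.2, -0.6, -0.7]
finger_gap: 26.7
```

```bash
python3 -c "
from h import *
plan((591,-21.1,183),86)"
```

```text
shift [ -2.1   6.9 -15.5] turn [0.  0.  0.4] tcp [593.1 -28.  198.5]
```

Emit:
jog_arm([
  [[-2,7,-5,0,0,0.4],[0,0,-6,0,0,0],[0,0,0,0,0,0],[0,0,0,0,0,0]],
])

```text
clock: 13.8
eef_pos: [591.8, -21.1, 186.8]
eef_rot: [-1.982, 1.569, -0.48]
wrist_force: [0.3, -0.4, -0.0]
finger_gap: 26.4
```

```bash
python3 -c "
from h import *
plan((591,-21.1,180),86)"
```

```text
shift [-0.8  0.  -6.8] turn [ 0.   0.1 -0. ] tcp [591.8 -21.1 186.8]
```

Emit:
jog_arm([
  [[-0.8,0,-5,0,0,0],[0,0,0,0,0,0],[0,0,-3,0,0,0],[0,0,0,0,0,0]],
])

```text
clock: 14.2
eef_pos: [591.0, -21.1, 178.3]
eef_rot: [-1.931, 1.569, -0.429]
wrist_force: [0.7, 0.3, -1.1]
finger_gap: 26.4
```

Emit:
jog_arm([
  [[0,0,-2,0,0,0],[0,0,-2,0,0,0],[0,0,0,0,0,0]],
])

```text
clock: 14.5
eef_pos: [591.1, -21.2, 174.1]
eef_rot: [-1.88, 1.569, -0.378]
wrist_force: [0.2, 0.6, 0.1]
finger_gap: 26.8
```

Emit:
jog_arm([
  [[0,0,-3,0,0,0],[0,0,-3,0,0,0],[0,0,0,0,0,0]],
])

```text
clock: 14.8
eef_pos: [591.1, -21.2, 167.5]
eef_rot: [-1.883, 1.569, -0.381]
wrist_force: [0.3, -0.0, 0.0]
finger_gap: 26.9
```

Emit:
jog_arm([
  [[0,0,-1.5,0,0,0],[0,0,-0.6,0,0,0],[0,0,0,0,0,0]],
])

```text
clock: 15.1
eef_pos: [591.1, -21.2, 165.2]
eef_rot: [-1.898, 1.569, -0.396]
wrist_force: [0.2, 0.1, -0.5]
finger_gap: 26.5
```

Emit:
jog_arm([
  [[0,0,-0.6,0,0,0],[0,0,0,0,0,0]],
])

```text
clock: 15.3
eef_pos: [591.2, -21.2, 164.7]
eef_rot: [-1.837, 1.569, -0.335]
wrist_force: [0.3, 0.4, -0.5]
finger_gap: 26.6
```

Emit:
jog_arm([
  [[0,0,0,0,0,0],[0,0,0,0,0,0],[0,0,0,0,0,0]],
], gripper=-0.15)

```text
clock: 15.6
eef_pos: [591.3, -21.2, 165.0]
eef_rot: [-1.8, 1.568, -0.299]
wrist_force: [0.2, -0.0, 0.6]
finger_gap: 39.6
```

Emit:
jog_arm([
  [[0,0,10,0,0,0],[0,0,30,0,0,0],[0,0,40,0,0,0],[-30,20,20,0,0,0],[-30,30,0,0,0,0]],
])

```text
clock: 16.1
eef_pos: [530.8, 27.6, 269.9]
eef_rot: [-1.823, 1.569, -0.325]
wrist_force: [-0.4, 1.1, -0.0]
finger_gap: 39.6
```

Emit:
jog_arm([
  [[-20,40,0,0,0,0],[-10,40,0,0,0,0],[0,40,0,0,0,0],[0,0,0,0,0,0],[0,0,0,0,0,0]],
])

```text
clock: 16.6
eef_pos: [496.4, 153.8, 276.6]
eef_rot: [-1.38, 1.561, 0.12]
wrist_force: [1.2, -1.0, 0.2]
finger_gap: 40.1
```

```bash
cat > tilt.py <<'E'
from h import *
import sys
a=np.array([591.4,-21.4]);b=np.array([604.8,218.3])
z={}
for n in("top","side","wrist"):
    im,d,p=cam(n);P=cloud(p,d);cv2.imwrite(f"pics/{sys.argv[1]}_{n}.png",im);o=[]
    for c in(a,b):
        r=np.hypot(P[...,0]-c[0],P[...,1]-c[1]); k=(d>0)&(r>36)&(r<52)&(P[...,2]>90)&(P[...,2]<145); o.append((k.sum(),round(float(np.median(P[k][:,2])),1) if k.sum()>30 else None))
    print(n,o,"tilt",round((o[1][1]-o[0][1])/240,4) if None not in(o[0][1],o[1][1]) else None)
print(manip.read_state()["clock"])
E
python3 tilt.py t1; python3 look.py w5; python3 -c "
from h import *
plan((490.8,155.2,150),86)"
```

```text
top [(np.int64(657), 123.6), (np.int64(0), None)] tilt None
side [(np.int64(299), 122.8), (np.int64(113), 110.0)] tilt -0.0533
wrist [(np.int64(1658), 123.8), (np.int64(1500), 111.4)] tilt -0.0517
16.75
[130.  95.] [ 13  25 192] top z 29.6 circle [390.7   3.1] 13.9
[486. 189.] [ 43  50 512] top z 18.1 circle [543.8 448.5] 35.6
[257. 175.] [ 19  26 446] top z 101.9 circle [491.9 154.4] 14.2
[168. 317.] [ 19  65 646] top z 373.6 circle [470.3 132.9] 7.2
[344. 317.] [ 19  65 645] top z 374.1 circle [473.3 175.4] 6.9
[299. 375.] [ 359   18 4386] top z 381.3 circle [478.7 158.5] 38.3
[ 0.23  0.19  1.54 -0.    1.41 -1.27]
shift [  -6.     2.8 -126. ] turn [-0.1  0.5  0.2] tcp [496.8 152.4 276. ]
```

The beam now floats at about -0.052 rad, so about 36 g is missing and the poise needs about 53 mm. I'll straddle the poise with a 32 mm gap and not squeeze it.

Emit:
jog_arm([
  [[-5,2,-40,0,0.5,0.5],[0,0,-40,0,0,0],[0,0,-5,0,0,0],[0,0,0,0,0,0]],
], gripper=-0.32)

```text
clock: 17.2
eef_pos: [492.8, 151.2, 190.6]
eef_rot: [-0.998, 1.568, 0.503]
wrist_force: [-0.1, -0.1, 0.0]
finger_gap: 31.8
```

```bash
python3 look.py w6
python3 - <<'E'
from h import *
im,d,p=cam("wrist");P=cloud(p,d);hsv=cv2.cvtColor(im,cv2.COLOR_BGR2HSV)
k=(cv2.inRange(hsv,(3,150,60),(18,255,255))>0)&(d>0)&(abs(P[...,1]-155)<30)&(abs(P[...,0]-492)<30)&(P[...,2]>99)&(P[...,2]<106)
q=P[k]; print(len(q),np.percentile(q,[1,99],axis=0).round(1),q.mean(0).round(1))
plan((491.2,154.5,111),86.8)
E
python3 tilt.py t2
```

```text
[99. 95.] [ 18  32 295] top z 29.6 circle [390.9   4.3] 14.6
[259. 200.] [ 25  35 790] top z 101.9 circle [491.7 154.2] 14.3
[184. 317.] [ 17  65 565] top z 288.5 circle [467.1 135.1] 7.1
[327. 317.] [ 17  65 575] top z 289.0 circle [469.4 169.3] 6.6
[ 51. 351.] [  56   44 1769] top z 150.5 circle [591.6 -20.9] 14.7
[280. 375.] [ 359   18 4423] top z 295.9 circle [474.8 153. ] 37.9
[ 0.23  0.25  1.66  0.    1.22 -1.28]
602 [[480.1 145.4  99.8]
 [503.  164.  103.6]] [491.1 154.5 102. ]
shift [ -2.    3.  -80.6] turn [-0.1  0.3  0.8] tcp [493.2 151.5 191.6]
top [(np.int64(658), 123.6), (np.int64(192), 111.0)] tilt -0.0525
side [(np.int64(294), 122.8), (np.int64(116), 110.1)] tilt -0.0529
wrist [(np.int64(1653), 123.9), (np.int64(408), 111.5)] tilt -0.0517
17.45
```

View pics/w6.png

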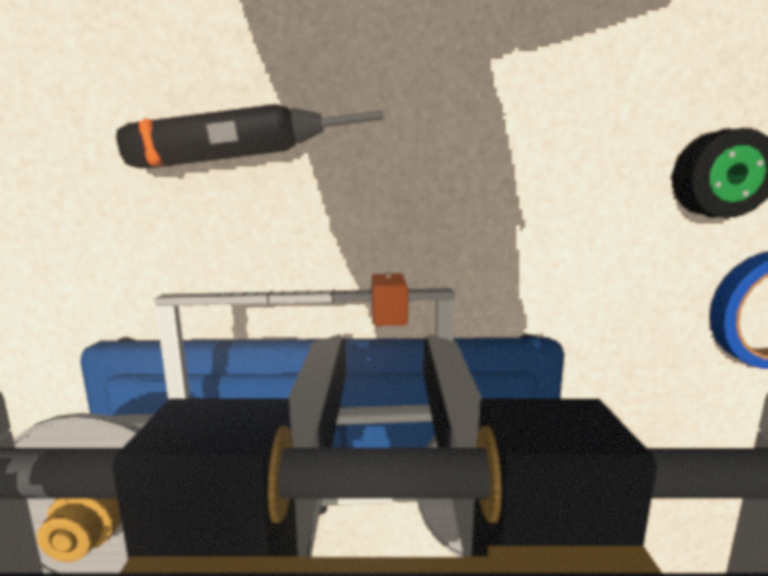

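Poise at (390,298), both rings on the pin at (70,530), and the bar's arm at (445,310) near the +y finger. I'll check the arm's height.

Run:
```python
from h import *
im,d,p=cam("wrist");P=cloud(p,d)
a=np.array([P[r,440//768 if 0 else int(c*512/768)] for r,c in [(int(y*2/3),x) for y in (294,305,315,325,335) for x in (438,442,446,450)]])
print(a.round(0))
k=(d>0)&(P[...,0]>475)&(P[...,0]<515)&(P[...,1]>168)&(P[...,1]<200)&(P[...,2]>60)&(P[...,2]<140)
print(P[k].min(0).round(1),P[k].max(0).round(1))
```

```text
[[494. 184.  82.]
 [494. 186.  81.]
 [495. 189.  81.]
 [495. 192.  81.]
 [502. 184.  78.]
 [502. 186.  79.]
 [502. 189.  79.]
 [502. 192.  79.]
 [508. 184.  80.]
 [508. 186.  79.]
 [508. 189.  79.]
 [509. 191.  80.]
 [514. 184.  80.]
 [514. 186.  79.]
 [514. 188.  80.]
 [515. 191.  79.]
 [520. 183.  81.]
 [521. 185.  80.]
 [521. 188.  79.]
 [521. 191.  79.]]
[490.3 168.   71.4] [515.  192.8  83.1]
```

Emit:
jog_arm([
  [[-2,3,-20,0,0.3,0.6],[0,0,-20,0,0,0],[0,0,0,0,0,0],[0,0,0,0,0,0]],
])

```text
clock: 17.9
eef_pos: [492.4, 155.5, 154.3]
eef_rot: [-0.95, 1.564, 0.563]
wrist_force: [0.1, -0.9, 0.4]
finger_gap: 31.9
```

```bash
python3 -c "
from h import *
plan((491.1,154.5,112),86.8)"
```

```text
shift [ -1.3  -1.  -42.3] turn [-0.2  0.3  0.1] tcp [492.4 155.5 154.3]
```

Emit:
jog_arm([
  [[-1,-1,-15,0,0.3,0],[0,0,-7,0,0,0],[0,0,0,0,0,0],[0,0,0,0,0,0]],
])

```text
clock: 18.3
eef_pos: [492.2, 154.5, 132.6]
eef_rot: [-0.481, 1.566, 1.032]
wrist_force: [0.6, 0.8, -0.5]
finger_gap: 31.8
```

```bash
python3 -c "
from h import *
plan((491.1,154.5,112),86.8)"
```

```text
shift [ -1.1  -0.  -20.6] turn [-0.2  0.1  0.1] tcp [492.2 154.5 132.6]
```

Emit:
jog_arm([
  [[-0.5,0,-8,0,0,0],[0,0,-6,0,0,0],[0,0,-4,0,0,0],[0,0,0,0,0,0]],
])

```text
clock: 18.7
eef_pos: [491.8, 154.5, 113.4]
eef_rot: [-0.549, 1.566, 0.964]
wrist_force: [-0.2, -0.4, 0.3]
finger_gap: 32.0
```

```bash
python3 -c "
from h import *
plan((491.1,154.5,112),86.8);print(manip.read_state()['wrist_force'])"
```

```text
shift [-0.7 -0.  -1.4] turn [-0.2  0.2  0.1] tcp [491.8 154.5 113.4]
[-0.21268094 -0.39861223  0.26083892]
```

Emit:
jog_arm([
  [[-0.2,-3,0,0,0,0],[-0.2,-3,0,0,0,0],[-0.2,-4,0,0,0,0],[-0.2,-4,0,0,0,0],[-0.2,-4,0,0,0,0]],
])

```text
clock: 19.2
eef_pos: [490.7, 135.7, 113.9]
eef_rot: [-0.524, 1.565, 0.99]
wrist_force: [-1.5, 2.3, 1.0]
finger_gap: 31.8
```

```bash
python3 -c "
from h import *
plan((488.1,95,112),86.8);print(manip.read_state()['wrist_force'])"
```

```text
shift [ -2.6 -40.7  -1.9] turn [-0.3  0.2  0.1] tcp [490.7 135.7 113.9]
[-1.51330912  2.29816007  1.04838737]
```

Force 2.3 N along y, so the poise is sliding.

Emit:
jog_arm([
  [[-0.2,-4,-0.3,0,0,0],[-0.2,-4,-0.3,0,0,0],[-0.2,-4,-0.3,0,0,0],[-0.2,-4,0,0,0,0],[-0.2,-4,0,0,0,0]],
])

```text
clock: 19.7
eef_pos: [490.1, 113.8, 113.5]
eef_rot: [-0.67, 1.563, 0.843]
wrist_force: [0.5, 1.1, 1.1]
finger_gap: 32.0
```

Emit:
jog_arm([
  [[-0.2,-4,0,0,0,0],[-0.2,-4,0,0,0,0],[-0.2,-3,0,0,0,0],[0,-1,0,0,0,0],[0,0,0,0,0,0]],
])

```text
clock: 20.2
eef_pos: [489.4, 100.2, 113.5]
eef_rot: [-0.664, 1.564, 0.848]
wrist_force: [-0.4, 1.6, 0.7]
finger_gap: 31.9
```

```bash
python3 -c "
from h import *
plan((488.1,95,112),86.8);print(manip.read_state()['wrist_force'])"; python3 tilt.py t3
```

```text
shift [-1.3 -5.2 -1.5] turn [-0.3  0.3  0.1] tcp [489.4 100.2 113.5]
[-0.43284207  1.56443351  0.72410097]
top [(np.int64(642), 115.9), (np.int64(593), 118.6)] tilt 0.0112
side [(np.int64(304), 115.1), (np.int64(126), 117.2)] tilt 0.0088
wrist [(np.int64(1381), 116.8), (np.int64(1262), 118.6)] tilt 0.0075
20.35
```

Emit:
jog_arm([
  [[0,5,0,0,0,0],[0,0,0,0,0,0],[0,0,0,0,0,0],[0,0,0,0,0,0],[0,0,0,0,0,0]],
])

```text
clock: 20.85
eef_pos: [489.2, 105.9, 113.1]
eef_rot: [-0.678, 1.565, 0.835]
wrist_force: [-0.0, 0.6, -0.6]
finger_gap: 31.8
```

Emit:
jog_arm([
  [[0,0,0,0,0,0],[0,0,0,0,0,0],[0,0,0,0,0,0],[0,0,0,0,0,0],[0,0,0,0,0,0]],
])

```text
clock: 21.35
eef_pos: [489.2, 105.8, 113.1]
eef_rot: [-0.67, 1.565, 0.843]
wrist_force: [-0.5, -0.0, 0.6]
finger_gap: 32.2
```

```bash
cat > poise.py <<'E'
from h import *
im,d,p=cam("wrist");P=cloud(p,d);hsv=cv2.cvtColor(im,cv2.COLOR_BGR2HSV)
k=(cv2.inRange(hsv,(3,150,60),(18,255,255))>0)&(d>0)&(abs(P[...,0]-490)<30)&(P[...,2]>99)&(P[...,2]<110)&(P[...,1]>20)
q=P[k]; print("poise",len(q),np.percentile(q,[1,99],axis=0).round(1),q.mean(0).round(1)); s=manip.read_state(); print(s["eef_pos"].round(1),s["wrist_force"].round(1))
E
python3 poise.py; python3 tilt.py t4;python3 tilt.py t5
```

```text
poise 1281 [[476.8  97.3  99.8]
 [500.3 115.9 106. ]] [487.7 106.6 104.3]
[489.2 105.7 113.1] [ 0.5 -0.1 -0.4]
top [(np.int64(658), 118.2), (np.int64(566), 116.4)] tilt -0.0075
side [(np.int64(292), 117.2), (np.int64(129), 115.5)] tilt -0.0071
wrist [(np.int64(1354), 118.4), (np.int64(1289), 117.0)] tilt -0.0058
21.55
top [(np.int64(658), 118.1), (np.int64(561), 116.5)] tilt -0.0067
side [(np.int64(298), 117.2), (np.int64(123), 115.7)] tilt -0.0063
wrist [(np.int64(1358), 118.4), (np.int64(1285), 117.0)] tilt -0.0058
21.7
```

Emit:
jog_arm([
  [[0,-4,0,0,0,0],[0,-3,0,0,0,0],[0,-2,0,0,0,0],[0,-1,0,0,0,0],[0,0,0,0,0,0]],
])

```text
clock: 22.2
eef_pos: [489.0, 95.1, 113.2]
eef_rot: [-0.565, 1.564, 0.949]
wrist_force: [-1.2, 1.7, -0.3]
finger_gap: 32.0
```

Emit:
jog_arm([
  [[0,-1,0,0,0,0],[0,0,0,0,0,0],[0,5.5,0,0,0,0],[0,0,0,0,0,0],[0,0,0,0,0,0]],
])

```text
clock: 22.7
eef_pos: [489.1, 99.9, 113.1]
eef_rot: [-0.628, 1.565, 0.885]
wrist_force: [0.1, -0.2, -0.2]
finger_gap: 32.1
```

Emit:
jog_arm([
  [[0,0,0,0,0,0],[0,0,0,0,0,0],[0,0,0,0,0,0],[0,0,0,0,0,0],[0,0,0,0,0,0]],
])

```text
clock: 23.2
eef_pos: [489.2, 99.9, 113.1]
eef_rot: [-0.661, 1.565, 0.852]
wrist_force: [0.2, -0.4, 0.0]
finger_gap: 31.9
```

Emit:
jog_arm([
  [[0,0,0,0,0,0],[0,0,0,0,0,0],[0,0,0,0,0,0],[0,0,0,0,0,0],[0,0,0,0,0,0]],
])

```text
clock: 23.7
eef_pos: [489.2, 99.8, 113.1]
eef_rot: [-0.671, 1.565, 0.842]
wrist_force: [-0.3, -0.1, -0.5]
finger_gap: 31.6
```

```bash
python3 poise.py; python3 tilt.py t6;python3 tilt.py t7
```

```text
poise 1297 [[476.5  91.   99.8]
 [500.  109.8 106.1]] [487.4 100.5 104.4]
[489.2  99.8 113.1] [ 0.1 -0.3  0.2]
top [(np.int64(638), 117.4), (np.int64(587), 117.2)] tilt -0.0008
side [(np.int64(296), 116.6), (np.int64(128), 116.2)] tilt -0.0017
wrist [(np.int64(1376), 117.7), (np.int64(1268), 117.7)] tilt 0.0
23.9
top [(np.int64(645), 117.4), (np.int64(588), 117.1)] tilt -0.0013
side [(np.int64(294), 116.7), (np.int64(128), 116.2)] tilt -0.0021
wrist [(np.int64(1372), 117.7), (np.int64(1264), 117.7)] tilt 0.0
24.05
```

Emit:
jog_arm([
  [[0,0.5,4,0,0,0],[0,0,5,0,0,0],[0,0,6,0,0,0],[0,0,10,0,0,0],[0,0,25,0,0,0]],
])

```text
clock: 24.55
eef_pos: [488.0, 100.2, 163.9]
eef_rot: [0.123, 1.567, 1.636]
wrist_force: [-0.8, -0.9, 0.1]
finger_gap: 32.1
```

Emit:
jog_arm([
  [[0,0,40,0,0,0],[-15,0,40,0,0,0],[-15,0,30,0,0,0],[0,0,0,0,0,0],[0,0,0,0,0,0]],
])

```text
clock: 25.05
eef_pos: [456.8, 100.1, 284.7]
eef_rot: [-0.894, 1.562, 0.619]
wrist_force: [0.2, -0.1, -0.2]
finger_gap: 31.7
```

Emit:
jog_arm([
  [[0,0,0,0,0,0],[0,0,0,0,0,0],[0,0,0,0,0,0],[0,0,0,0,0,0],[0,0,0,0,0,0]],
])

```text
clock: 25.55
eef_pos: [456.7, 99.9, 281.7]
eef_rot: [-0.326, 1.566, 1.187]
wrist_force: [0.1, -0.7, -0.1]
finger_gap: 32.2
```

```bash
python3 poise.py; python3 tilt.py t8
python3 - <<'E'
import cv2
a=cv2.imread("pics/t8_side.png")[130:330,170:400]; cv2.imwrite("pics/fin.png",cv2.resize(a,None,fx=3,fy=3,interpolation=cv2.INTER_CUBIC))
E
```

```text
poise 312 [[476.7  91.6 101.5]
 [498.9 109.4 106.3]] [487.3 100.7 104.5]
[456.7  99.9 281.7] [ 0.6 -0.3 -0.8]
top [(np.int64(436), 117.3), (np.int64(406), 117.2)] tilt -0.0004
side [(np.int64(300), 116.6), (np.int64(132), 116.2)] tilt -0.0017
wrist [(np.int64(67), 117.7), (np.int64(100), 117.6)] tilt -0.0004
25.75
```

View pics/fin.png

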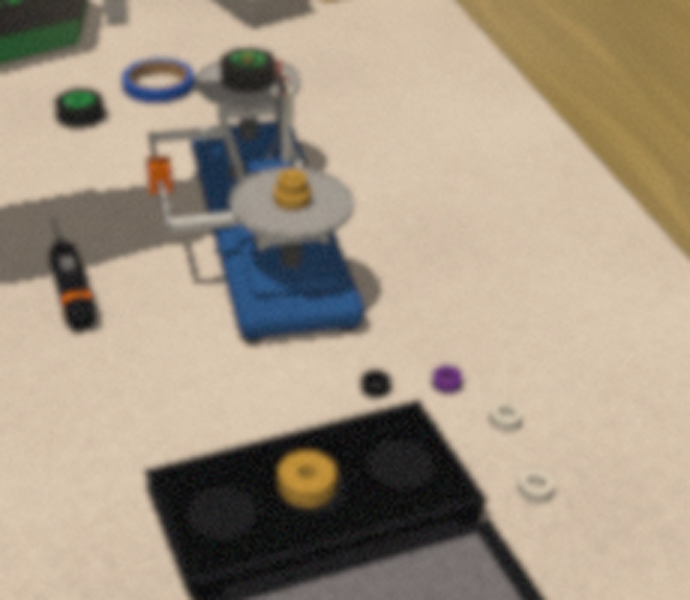

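The crop shows both rings on the pin at (292,188), the 200 g ring still on the foam at (307,477), and the poise free at (159,175). The look-alikes are untouched and the beam is level.

```bash
python3 -c "
from h import *
print(manip.sign_off())"
```

```text
the job is handed in; nothing more can be done
None
```

The wheel is weighed and the job is handed in. The 100 g and 50 g rings are on the weight pan's pin, and the poise has moved about 54 mm along the bar, so the wheel weighs about 186 g.

- **Weights:** with only the 100 g ring on, the beam stayed on its stop with the wheel side down, so I added the 50 g ring. The 200 g ring stays on the foam.
- **Poise:** I pushed it with open fingers and did not squeeze it. It stopped about 6 mm short the first time, so I corrected it once.
- **Last checks:** after backing off and waiting about 1 s, the pan heights gave tilts of -0.0004 (top camera), -0.0017 (side) and -0.0004 rad (wrist), against the 0.01 limit. I judged level from the pan heights and did not read the needle against its mark up close.
- **Forces and time:** the sampled wrist forces stayed under about 3 N while working at the balance. The clock read about 26 s when I handed in.
- **Other objects:** the final picture shows the look-alike rings, spare wheel, tape and driver where they were.

No check failed.

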